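# Seat a pine block in the corner of a tilted jig

### The arm

A 7-joint arm with a two-finger parallel gripper is mounted at the origin on the work surface; the furniture and walls round the work are solid. World frame = base frame: x ahead of the robot, y to its left, z up, the work surface at z = 0. Lengths are in m, angles in rad, forces in N, time in s.
With the tool pointing down it reaches from about 0.425 to 0.875 m from the base axis. Payload 4.7 kg.
Tool frame: the origin (TCP) lies midway between the tips of the shut fingers; the grasp point (between the pads) lies 19 mm behind it; z points along the fingers, y is the line along which they close (so a half turn about z gives the same grasp; the last joint's range is limited). The gripper opens to 87 mm and grips with 3 to 60 N. Pads are 19 mm wide; open, the fingers measure 117 mm over their backs; the gripper's body (75 mm by 190 mm) begins 51 mm behind the grasp point.
Start: joints at [1.12, 0.321, -0.07, 1.45, 0.023, 1.371, -0.057], TCP at [0.291, -0.581, 0.223] pointing down, gripper open.
Joint ranges: [-2.86, 2.86], [-0.3, 2.09], [-1.38, 1.24], [0.06, 2.45], [-1.56, 4.7], [0.09, 2.05], [-2.69, 2.69]. Speed limits (rad/s): [2.57, 2.57, 3.14, 3.14, 3.14, 3.14, 3.14].

### API

Orientations are given as a rotation vector (axis times angle).
In Python, from bench import ctrl gives the robot as it stands. The module is installed in compiled form; this text tells all that it offers.
- The arm moves only by the shell command python3 -m handwheel 'ROWS' [FORCE]. ROWS is JSON, a list of rows, each a list of 7 numbers: the finger opening in m, from 0 to 0.087, then the shift along the tool's x, y, z in m, then the turn, a rotation vector about the tool's x, y, z in degrees. A call has 1 to 12 rows; each row shifts and turns the commanded pose from where the row before left it, along the tool's axes as they then stand; what a row does not reach is not made up. A row lasts 1/8 s, in which the tool goes at most 62.5 mm and 10.7 degrees, less where a joint would pass 70% of its speed; a pose out of reach is approached as far as the arm can. A call is refused whole if a number of a shift passes 0.0625 or a number of a turn 10.7, either way. A call with a gripper value outside its range is refused whole. The fingers move at their own pace and stop on an object; FORCE is the grip in N (left out, the last holds). Time passes only in rows, so rows that do not move let the fingers close. It gives the time, the measured TCP pose, the force, the opening and the grip force at its end, in the units of the state.
- ctrl.get_state(): the state, without advancing time (a new reading comes with each control period).
- ctrl.get_image(name): name is "scene" or "side" or "wrist"; returns (picture, depth): 420x560x3 uint8, blue, green, red; 420x560 float32, m along the optical axis (not along the pixel's ray), 0 where there is no reading.
- ctrl.camera_info(name): a dict with "intrinsics" (3x3 intrinsics, pixels), "R" (3x3) and "t" (3): a world point X has camera coordinates R X + t. Camera axes: x right, y down, z forward; pixel columns grow to the right and rows downward; lengths in m; the calibration is good to about 2 mm. A picture is of the moment at which its call begins: read the wrist's pose just before it. camera_info takes no time and is no camera call; for the wrist camera it gives the pose at the moment of the call.
- ctrl.close_job(): hands the job in; it is judged then, once.
The state is a dict: "time": time; "joint_positions": joint angles; "qd": joint speeds; "joint_torque": joint torques, N m; "position": TCP position; "tool_rot": TCP orientation; "ft_force": force on the tool from outside, world axes, zero at the start; "torque": the same for the moment, N m; "grip_width": opening from 0.0 (shut) to 1.0 (fully open); "grip_force": force on a finger pad.
Only numpy, scipy, OpenCV 4.12 (cv2) and the standard library are available. Lean on these libraries where they do the work, as an engineer would, in place of code of your own. Each camera call takes 0.05 s, during which the arm holds its last target. There are 200 camera calls.

### The job

Lay the pine block gently on the tilted deck of the blue jig, flat as it lies now, with its length up and down the slope and a finger's width clear of the dark side fence, and let go of it 2 to 4 cm above the low rail so that it slides down onto the rail by itself. Then, with the fingers, slide it sideways along the rail until it butts flat against the side fence, press it there with about 10 N for a second (never more than 18 N), and leave it seated flush in the corner.

Things in the scene. Friction and masses are not known exactly. Their poses are not given: they have to be found in the camera images.
- block_center (a point): Centre of the pine block, a plain sawn offcut 110 mm long, 50 mm wide and 38 mm high as it lies on the worktop, about 0.11 to 0.2 kg. On the slippery deck it slides down by itself (friction about 0.25 to 0.36).
- block: The same pine block. Its own y axis runs along its length (110 mm), x across its 38 mm thickness (vertical as it lies on the worktop), z across its 50 mm width (level). Origin: centre of one 38 x 110 mm side face; the centre is 25 mm from it along z.
- deck: Tilted aluminium deck (28 degrees, low edge towards the robot) of the fixed jig. Origin: on its upper surface at the uphill face of the low rail, mid-width. x points up the slope, y along the rail (left seen from the robot), z out of the surface. Reaches x -20 to +170, y -85 to +85 mm. The dark low rail along all of its low edge is 12 mm thick (x -12 to 0), 20 mm high.
- jig: Blue stand that carries the deck, fixed, 155 x 160 mm. Origin: centre of its underside on the worktop, z up, x and y as the deck's seen from above. The deck's origin lies at x -72, y 0, z +45 mm.
- fence: Rigid dark steel bar across the deck's right half, at right angles to the rail: 12 mm thick, its top 40 mm above the deck, from 2 to 132 mm up the slope, then a knob 25 mm high up to 160 mm. Origin: the locating corner where fence face, rail face and deck meet. Upright frame: z vertical, y as the deck's y. The fence face is the plane y = 0, facing +y; the seated block's centre is at y = +25 mm.

How it is judged:
By the outcome, as a careful person would: the job done as asked, in the order asked, and still so for the second after the job is handed in, with the robot touching nothing.
It also fails if it takes over 70 s, if anything falls off the work surface, if the arm or the gripper's body presses on something with over 40 N, if the wrist force passes 120 N, or if a joint passes its speed limit or range.

## Working session

There is one attempt and no reset: what is moved stays moved. The work goes in short steps, Python scripts to look and compute and a shell command to move; the robot and the scene stay as the last step left them, time stands still between calls to the robot, and variables do not carry over. Pictures are saved under pics/ and viewed, at most 10 in all, crops included, and the job is handed in when it is done.

```bash
mkdir -p pics; python3 - <<'E'
from bench import ctrl
import cv2,numpy as np
s=ctrl.get_state();print({k:np.round(v,3) for k,v in s.items()})
ims=[]
for n in("scene","side"):
    im,d=ctrl.get_image(n);np.savez(f"{n}0.npz",im=im,d=d);ims.append(im)
    c=ctrl.camera_info(n);print(n,np.round(c["intrinsics"],1).tolist(),(-c["R"].T@c["t"]).round(3),c["R"].round(3).tolist())
    cv2.imwrite(f"pics/{n}0.png",im)
E
```

```text
{'time': np.float64(0.0), 'joint_positions': array([ 1.12 ,  0.322, -0.07 ,  1.452,  0.023,  1.371, -0.057]), 'qd': array([-0.001, -0.002,  0.001,  0.   , -0.   ,  0.001, -0.001]), 'joint_torque': array([ 1.0000e-03, -4.9128e+01, -4.0400e-01, -3.1253e+01, -6.4000e-02,
        4.4000e-02,  0.0000e+00]), 'position': array([ 0.291, -0.581,  0.221]), 'tool_rot': array([-3.055e+00, -7.230e-01,  1.000e-03]), 'ft_force': array([-0.295,  0.01 , -0.754]), 'torque': array([-0.041, -0.004,  0.053]), 'grip_force': np.float64(0.0), 'grip_width': np.float64(1.003)}
scene [[383.7, 0.0, 279.9], [0.0, 383.7, 211.3], [0.0, 0.0, 1.0]] [0.128 0.422 0.757] [[-0.868, -0.497, 0.012], [-0.395, 0.675, -0.623], [0.302, -0.545, -0.782]]
side [[423.7, 0.0, 271.9], [0.0, 423.7, 211.2], [0.0, 0.0, 1.0]] [0.077 0.747 0.459] [[-0.918, -0.396, -0.002], [-0.163, 0.385, -0.908], [0.36, -0.834, -0.418]]
```

View pics/scene0.png

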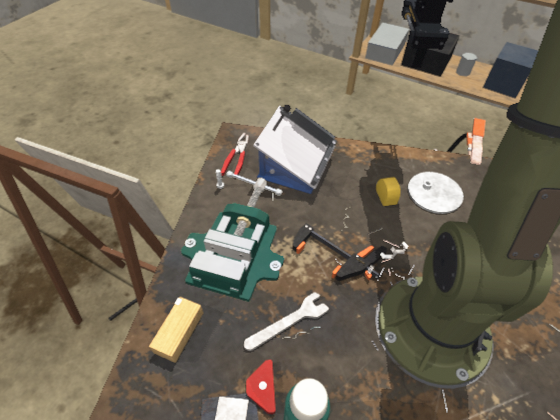

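View pics/side0.png

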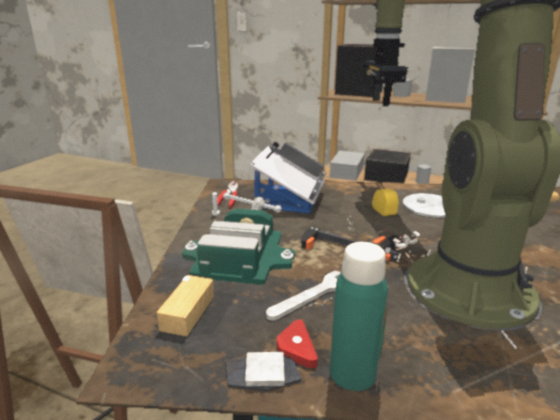

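Scene picture: the pine block is at about (177,330), the vise at (232,250), the jig's white deck at (293,147) with the dark fence at (315,128) and the low rail on its right. The side view shows the block at (187,303) and the jig at (287,178). Next I measure both.

```bash
cat > h.py <<'E'
import cv2,numpy as np
from bench import ctrl
from scipy.spatial.transform import Rotation as R
def cloud(im,d,c):
    K=c["intrinsics"];v,u=np.mgrid[:d.shape[0],:d.shape[1]]
    P=np.stack([(u-K[0,2])/K[0,0]*d,(v-K[1,2])/K[1,1]*d,d],-1)
    return (P-c["t"])@c["R"]
def rays(px,c,z):
    K=c["intrinsics"];px=np.asarray(px,float).reshape(-1,2)
    r=np.c_[(px-K[:2,2])/[K[0,0],K[1,1]],np.ones(len(px))]@c["R"]
    o=-c["R"].T@c["t"];return o+r*((z-o[2])/r[:,2])[:,None]
E
python3 - <<'E'
from h import *
for n,bx in(("scene",(140,285,215,370)),("side",(150,270,225,340))):
    f=np.load(f"{n}0.npz");im,d=f["im"],f["d"];c=ctrl.camera_info(n);P=cloud(im,d,c)
    hsv=cv2.cvtColor(im,cv2.COLOR_BGR2HSV)
    m=np.zeros(d.shape,bool);m[bx[1]:bx[3],bx[0]:bx[2]]=1
    m&=cv2.inRange(hsv,(15,80,80),(35,255,255))>0
    m&=d>0
    z=P[m][:,2];print(n,m.sum(),np.percentile(z,[5,50,95]).round(4))
    t=m&(P[...,2]>.032)&(P[...,2]<.045)
    k=cv2.morphologyEx(t.astype(np.uint8),cv2.MORPH_OPEN,np.ones((3,3)))>0
    xy=P[k][:,:2];r=cv2.minAreaRect((xy*1000).astype(np.float32));print("top",k.sum(),np.median(P[k][:,2]),r,cv2.boxPoints(r).round(0).tolist())
    # jig
    J=np.zeros(d.shape,bool)
    if n=="scene":J[95:195,245:345]=1
    else:J[135:220,240:335]=1
    J&=d>0
    w=J&(hsv[...,1]<40)&(hsv[...,2]>150)&(P[...,2]>.045)
    Q=P[w]
    for _ in range(6):
        ctr=Q.mean(0);nn=np.linalg.svd(Q-ctr,full_matrices=False)[2][2];nn*=np.sign(nn[2]);Q=P[w];Q=Q[abs((Q-ctr)@nn)<.004]
    print("deck n",nn.round(3),"tilt",np.degrees(np.arccos(nn[2])),"az",np.degrees(np.arctan2(nn[1],nn[0])),ctr.round(4),len(Q))
    az=np.arctan2(-nn[1],-nn[0]);ex=np.array([np.cos(az),np.sin(az),0]);ey=np.array([-ex[1],ex[0],0])
    xu=np.cross(ey,nn)
    print("deck pts extents up",np.percentile((Q)@xu,[0,1,99,100]).round(4)," y",np.percentile(Q@ey,[0,1,99,100]).round(4), "ctr",ctr@xu,ctr@ey,ctr@nn)
    b=J&(cv2.inRange(hsv,(100,100,30),(130,255,255))>0);print("blue xy in jig axes",np.percentile(P[b]@ex,[1,99]).round(4),np.percentile(P[b]@ey,[1,99]).round(4),np.percentile(P[b][:,2],[1,99]).round(4))
    cv2.imwrite(f"pics/{n}c.png",cv2.resize(im[90:220,230:350],None,fx=4,fy=4))
E
```

```text
scene 2507 [-0.0014  0.0362  0.0393]
top 1429 0.03764876212775202 ((440.1654968261719, 266.7651062011719), (50.80747985839844, 110.1295166015625), 7.838932991027832) [[407.0, 318.0], [423.0, 209.0], [473.0, 216.0], [458.0, 325.0]]
deck n [-0.465 -0.066  0.883] tilt 27.98494649116745 az -171.8704310491665 [ 0.4688 -0.2463  0.0851] 2605
deck pts extents up [0.3319 0.3353 0.5013 0.5028]  y [-0.4058 -0.3876 -0.2416 -0.2394] ctr 0.41899453120687835 -0.31014730956040504 -0.12625765063417044
blue xy in jig axes [0.3509 0.4945] [-0.2937 -0.2451] [0.0037 0.0597]
side 2610 [-0.0014  0.0303  0.0379]
top 1241 0.03690957629813406 ((441.2471923828125, 269.2989501953125), (51.08450698852539, 111.24822998046875), 7.3518476486206055) [[409.0, 321.0], [423.0, 211.0], [474.0, 217.0], [459.0, 328.0]]
deck n [-0.465 -0.062  0.883] tilt 27.988781738960522 az -172.3498521397772 [ 0.47   -0.2401  0.0841] 1462
deck pts extents up [0.3362 0.3405 0.5041 0.5056]  y [-0.4015 -0.3824 -0.2341 -0.2317] ctr 0.4225684784569676 -0.3005675578638016 -0.1293370470530701
blue xy in jig axes [0.353  0.4998] [-0.3853 -0.2407] [0.0018 0.0829]
```

View pics/scenec.png

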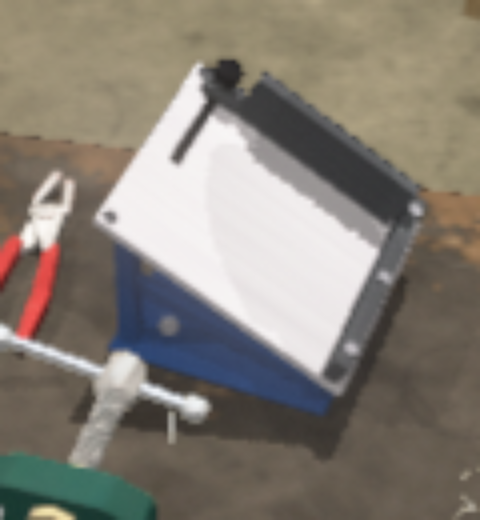

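The crop shows the deck with its fence at crop (330,150), the rail at (380,300) and the knob at (228,75). The block centre is near (0.440, 0.267), with its length at a yaw of about 98°. I turn the tool so the fingers close at yaw 8°, then go above the jig for a wrist look.

```bash
python3 -m handwheel '[[0.087,0,0,0,0,0,-10.2],[0.087,0,0,0,0,0,-10.2],[0.087,0,0,0,0,0,-10.2],[0.087,0,0,0,0,0,-10.2],[0.087,0,0,0,0,0,-10.2],[0.087,0,0,0,0,0,-10.2],[0.087,0,0,0,0,0,-10.2]]' && python3 -m handwheel '[[0.087,0.042,0.0303,-0.0142,0,0,0],[0.087,0.042,0.0303,-0.0142,0,0,0],[0.087,0.042,0.0303,-0.0142,0,0,0],[0.087,0.042,0.0303,-0.0142,0,0,0],[0.087,0.042,0.0303,-0.0142,0,0,0],[0.087,0.042,0.0303,-0.0142,0,0,0],[0.087,0.042,0.0303,-0.0142,0,0,0],[0.087,0,0,0,0,0,0],[0.087,0,0,0,0,0,0]]'; python3 - <<'E'
from h import *
s=ctrl.get_state();c=ctrl.camera_info("wrist");im,d=ctrl.get_image("wrist");np.savez("w0.npz",im=im,d=d,R=c["R"],t=c["t"],K=c["intrinsics"])
M=R.from_rotvec(s["tool_rot"]).as_matrix();print(s["position"],M.round(3).tolist(),s["joint_positions"].round(2))
print(-c["R"].T@c["t"],c["R"].round(3).tolist());cv2.imwrite("pics/w0.png",im)
E
```

```text
time: 0.98
position: [0.2911, -0.5808, 0.2219]
tool_rot: [-2.053, -2.377, -0.001]
ft_force: [0.2, -0.5, 0.2]
grip_width: 0.998
grip_force: 0.0
time: 2.1
position: [0.4598, -0.2608, 0.3215]
tool_rot: [-2.06, -2.371, 0.002]
ft_force: [-0.5, 0.4, -0.9]
grip_width: 0.999
grip_force: 0.0
[ 0.45978157 -0.26080118  0.32152956] [[-0.14, 0.99, -0.001], [0.99, 0.14, -0.001], [-0.0, -0.001, -1.0]] [ 0.92  0.05 -0.48  1.57  0.03  1.52  0.59]
[ 0.44801475 -0.18049177  0.48277765] [[0.99, 0.14, -0.001], [0.134, -0.946, 0.294], [0.04, -0.291, -0.956]]
```

View pics/w0.png

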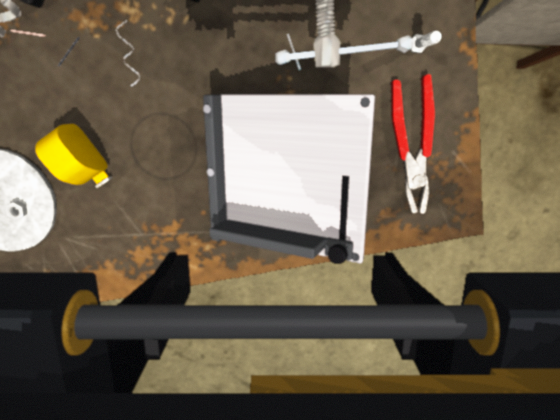

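The wrist picture shows the deck spanning about (215..372, 95..262), the rail along column 215, the fence along rows 215-250 and the knob at (337,252). I fit the jig from this depth.

```bash
python3 - <<'E'
from h import *
f=np.load("w0.npz");im,d=f["im"],f["d"];c=dict(R=f["R"],t=f["t"],intrinsics=f["K"]);P=cloud(im,d,c)
J=np.zeros(d.shape,bool);J[85:268,195:385]=1;J&=(d>0)&(P[...,2]>.03)
hsv=cv2.cvtColor(im,cv2.COLOR_BGR2HSV)
w=J&(hsv[...,1]<60)&(hsv[...,2]>120);Q=P[w]
for _ in range(6):
    ctr=np.median(Q,0) if _==0 else Q.mean(0);n=np.linalg.svd(Q-ctr,full_matrices=False)[2][2];n*=np.sign(n[2]);Q=P[w];Q=Q[abs((Q-ctr)@n)<.004]
az=np.degrees(np.arctan2(-n[1],-n[0]));print("n",n.round(3),"tilt",np.degrees(np.arccos(n[2])),"az",az,len(Q))
h=(P-ctr)@n
face=J&(abs(h)<.004)
def fr(az):
    a=np.radians(az);ey=np.array([-np.sin(a),np.cos(a),0]);ex=np.cross(ey,n);return ex/np.linalg.norm(ex),ey
ex,ey=fr(az)
X,Y=(P-ctr)@ex,(P-ctr)@ey
# edge lines: per-bin extremes
def edge(mask,a,b,lo,hi,fn):
    bs=np.arange(lo,hi,.005);p=[]
    for q in bs:
        k=mask&(a>=q)&(a<q+.005)
        if k.sum()>3:p.append((q+.0025,fn(b[k])))
    p=np.array(p);s,i=np.polyfit(*p.T,1);r=p[:,1]-s*p[:,0]-i;g=abs(r)<.003
    s,i=np.polyfit(*p[g].T,1);return np.degrees(np.arctan(s)).round(2),round(i,4),g.sum()
mx=lambda v:np.percentile(v,99.5);mn=lambda v:np.percentile(v,.5)
print("left edge y(x)",edge(face,X,Y,-.06,.07,mx));print("top edge x(y)",edge(face,Y,X,-.04,.06,mx));
rail=J&(h>.014)&(h<.026);fen=J&(h>.034)&(h<.046)
print("rail pts x",np.percentile(X[rail&(Y>-.03)&(X<0)],[2,50,98]).round(4),"rail uphill edge",edge(rail&(X<-.05),Y,X,-.04,.06,mx),"low edge",edge(rail&(X<-.05),Y,X,-.04,.06,mn))
print("fence x",np.percentile(X[fen],[1,99]).round(4),"y",np.percentile(Y[fen],[2,50,98]).round(4),"inner",edge(fen,X,Y,-.07,.05,mx),"outer",edge(fen,X,Y,-.07,.05,mn),"h",np.median(h[fen]))
kn=J&(h>.018)&(h<.03)&(X>0)&(Y<-.03);print("knob",kn.sum(),np.percentile(X[kn],[2,98]).round(3),np.percentile(Y[kn],[2,98]).round(3))
print("ctr",ctr,"ex",ex.round(4),"ey",ey.round(4))
E
```

```text
n [-0.464 -0.065  0.883] tilt 27.93408522083904 az 8.029261771454143 19680
left edge y(x) (np.float64(0.52), np.float64(0.0692), np.int64(26))
top edge x(y) (np.float64(0.05), np.float64(0.0775), np.int64(20))
rail pts x [-0.1035 -0.0953 -0.0915] rail uphill edge (np.float64(-0.03), np.float64(-0.0916), np.int64(20)) low edge (np.float64(0.04), np.float64(-0.1034), np.int64(20))
fence x [-0.0874  0.0394] y [-0.0868 -0.0801 -0.0754] inner (np.float64(-0.04), np.float64(-0.0754), np.int64(22)) outer (np.float64(-0.11), np.float64(-0.087), np.int64(22)) h 0.039178940634905436
knob 498 [0.003 0.067] [-0.093 -0.075]
ctr [ 0.47327215 -0.24593157  0.08737673] ex [0.8748 0.1234 0.4685] ey [-0.1397  0.9902  0.    ]
```

```bash
python3 -m handwheel '[[0.087,0.0584,0.0061,0,0,0,0],[0.087,0.0584,0.0061,0,0,0,0],[0.087,0.0584,0.0061,0,0,0,0],[0.087,0.0584,0.0061,0,0,0,0],[0.087,0.0584,0.0061,0,0,0,0],[0.087,0.0584,0.0061,0,0,0,0],[0.087,0.0584,0.0061,0,0,0,0],[0.087,0.0584,0.0061,0,0,0,0],[0.087,0.0584,0.0061,0,0,0,0],[0.087,0,0,0,0,0,0],[0.087,0,0,0,0,0,0]]'; python3 - <<'E'
from h import *
f=np.load("w0.npz");im,d=f["im"],f["d"];P=cloud(im,d,dict(R=f["R"],t=f["t"],intrinsics=f["K"]))
ctr=np.array([ 0.47327,-0.24593,0.08738]);ex=np.array([.8748,.1234,.4685]);ey=np.array([-.1397,.9902,0]);n=np.cross(ex,ey)
m=np.zeros(d.shape,bool);m[170:235,335:355]=1;m&=im.max(-1)<60;Q=P[m]-ctr
print("rod",m.sum(),"h",np.percentile(Q@n,[2,50,98]).round(4),"x",np.percentile(Q@ex+.0916,[2,98]).round(3),"y from fence",np.percentile(Q@ey+.0754,[2,98]).round(3))
s=ctrl.get_state();c=ctrl.camera_info("wrist");im,d=ctrl.get_image("wrist");cv2.imwrite("pics/w1.png",im);P=cloud(im,d,c)
M=R.from_rotvec(s["tool_rot"]).as_matrix();p=s["position"];print(p,s["joint_positions"].round(2))
hsv=cv2.cvtColor(im,cv2.COLOR_BGR2HSV);k=(cv2.inRange(hsv,(12,60,70),(38,255,255))>0)&(P[...,2]>.03)&(P[...,2]<.045)&(np.hypot(P[...,0]-.44,P[...,1]-.267)<.1)
k=cv2.morphologyEx(k.astype(np.uint8),cv2.MORPH_OPEN,np.ones((3,3)))>0
v,u=np.where(k);print(k.sum(),u.min(),u.max(),v.min(),v.max(),np.median(P[k][:,2]))
r=cv2.minAreaRect((P[k][:,:2]*1000).astype(np.float32));print(r)
q=np.array([*r[0],10])/1000;print("tool shift to grasp TCP (z=.010)",M.T@(q-p), "tool y yaw",np.degrees(np.arctan2(M[1,1],M[0,1])))
E
```

```text
time: 3.52
position: [0.442, 0.2658, 0.3212]
tool_rot: [-2.063, -2.369, 0.002]
ft_force: [0.4, -0.9, 0.2]
grip_width: 1.002
grip_force: 0.0
rod 271 h [-0.0008  0.0006  0.0021] x [0.144 0.149] y from fence [0.005 0.065]
[0.44199609 0.26584763 0.32120429] [ 0.49  0.08 -1.12  1.59  0.07  1.52 -0.5 ]
3654 259 301 118 208 0.03702088196429934
((440.1996765136719, 266.94757080078125), (50.06783676147461, 109.59461975097656), 7.851776123046875)
tool shift to grasp TCP (z=.010) [ 0.00152972 -0.00115497  0.31120552] tool y yaw 7.89826898794616
```

View pics/w1.png

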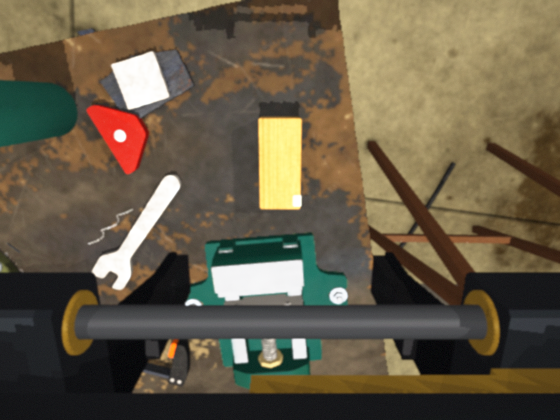

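The picture shows the block alone at (280,163), with a white label at one corner and the vise clear of it below. Its fit is 50 x 110 mm with the top at 37 mm, which matches the given size. I grasp it.

```bash
python3 -m handwheel '[[0.087,0.0015,-0.0012,0.05,0,0,0],[0.087,0,0,0.055,0,0,0],[0.087,0,0,0.055,0,0,0],[0.087,0,0,0.055,0,0,0],[0.087,0,0,0.04,0,0,0],[0.087,0,0,0.03,0,0,0],[0.087,0,0,0.016,0,0,0],[0.087,0,0,0.01,0,0,0],[0.087,0,0,0,0,0,0]]' && python3 -m handwheel '[[0.04,0,0,0,0,0,0],[0.04,0,0,0,0,0,0],[0.04,0,0,0,0,0,0],[0.04,0,0,0,0,0,0],[0.04,0,0,0,0,0,0],[0.04,0,0,0,0,0,0]]' 15
```

```text
time: 4.7
position: [0.4403, 0.2686, 0.0111]
tool_rot: [2.061, 2.37, -0.0]
ft_force: [-0.7, 0.5, 0.8]
grip_width: 1.006
grip_force: 0.0
time: 5.45
position: [0.4399, 0.2691, 0.011]
tool_rot: [2.06, 2.371, -0.0]
ft_force: [-0.0, -0.6, 1.3]
grip_width: 0.573
grip_force: 15.0
```

```bash
python3 -m handwheel '[[0.04,0,0,-0.02,0,0,0],[0.04,0,0,-0.05,0,0,0],[0.04,0,0,-0.06,0,0,0],[0.04,0,0,-0.06,0,0,0],[0.04,0,0,-0.06,0,0,0],[0.04,0,0,-0.05,0,0,0],[0.04,-0.04,0,0,0,0,0],[0.04,-0.055,0,0,0,0,0],[0.04,-0.055,0,0,0,0,0],[0.04,-0.055,0,0,0,0,0],[0.04,-0.055,0,0,0,0,0],[0.04,-0.055,0,0,0,0,0]]' && python3 -m handwheel '[[0.04,-0.055,0,0,0,0,0],[0.04,-0.055,0,0,0,0,0],[0.04,-0.055,0,0,0,0,0],[0.04,-0.04,0,0,0,0,0],[0.04,0,0,0,0,0,10],[0.04,0,0,0,0,0,10],[0.04,0,0,0,0,0,10],[0.04,0,0,0,0,0,10],[0.04,0,0,0,0,0,10],[0.04,0,0,0,0,0,10],[0.04,0,0,0,0,0,10],[0.04,0,0,0,0,0,10]]' && python3 -m handwheel '[[0.04,0,0,0,0,0,10],[0.04,0,0,0,0,9.3,0],[0.04,0,0,0,0,9.3,0],[0.04,0,0,0,0,9.3,0],[0.04,0,0,0,0,0,0],[0.04,0,0,0,0,0,0]]'; cat > jig.py <<'E'
from h import *
ex=np.array([.8748,.1234,.4685]);ey=np.array([-.1397,.9902,0]);n=np.cross(ex,ey)
C=np.array([0.47327,-0.24593,0.08738])-.0916*ex-.0754*ey   # locating corner
D=np.c_[ex,ey,n]
def rep(target=None,Rt=None):
    s=ctrl.get_state();M=R.from_rotvec(s["tool_rot"]).as_matrix();p=s["position"]
    print("deck xyz mm",(D.T@(p-C)*1000).round(1),"F deck",(D.T@s["ft_force"]).round(1),"t",s["time"],"grip",s["grip_width"],s["grip_force"])
    if Rt is not None:print("turn deg (tool)",np.degrees(R.from_matrix(M.T@Rt).as_rotvec()).round(2))
    if target is not None:print("shift tool mm",(M.T@(C+D@np.array(target)-p)*1000).round(1))
    return s,M
E
python3 - <<'E'
from jig import *
s,M=rep((.087,.048,.050),np.c_[ex,-ey,-n]);print(C,s["joint_positions"].round(2))
# check the block in the hand
im,d=ctrl.get_image("wrist");cv2.imwrite("pics/w2.png",im)
E
```

```text
time: 6.95
position: [0.4836, -0.0436, 0.312]
tool_rot: [2.058, 2.372, 0.0]
ft_force: [0.1, 0.3, -1.9]
grip_width: 0.575
grip_force: 15.0
time: 8.45
position: [0.5124, -0.2449, 0.312]
tool_rot: [-3.104, -0.485, -0.001]
ft_force: [0.2, 0.0, -0.7]
grip_width: 0.572
grip_force: 15.0
time: 9.2
position: [0.5135, -0.245, 0.3125]
tool_rot: [-3.01, -0.215, -0.747]
ft_force: [0.7, -0.2, -1.7]
grip_width: 0.578
grip_force: 15.0
deck xyz mm [232.4  70.7 180.2] F deck [-0.2 -0.3 -1.8] t 9.2 grip 0.5775100832821299 14.997272263281047
turn deg (tool) [0.03 0.07 0.15]
shift tool mm [-145.3   22.3  130.3]
[ 0.4036717  -0.33189452  0.0444654 ] [ 1.07 -0.15 -0.42  1.86 -0.45  1.11 -0.64]
```

View pics/w2.png

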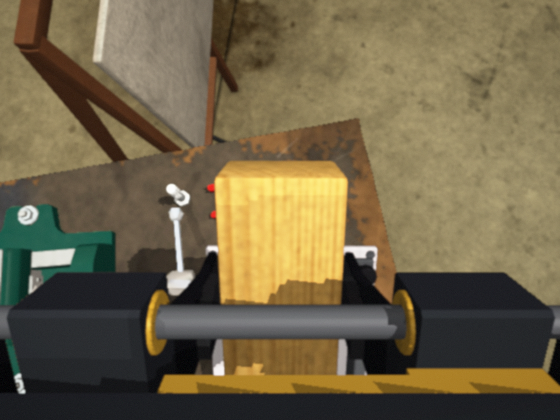

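The block is held square between the pads, with its upper end at rows 165-310. I move it over the deck.

```bash
python3 -m handwheel '[[0.04,-0.04,0.0075,0,0,0,0],[0.04,-0.055,0.0075,0,0,0,0],[0.04,-0.05,0.0073,0.01,0,0,0],[0.04,0,0,0.04,0,0,0],[0.04,0,0,0.05,0,0,0],[0.04,0,0,0.03,0,0,0],[0.04,0,0,0,0,0,0],[0.04,0,0,0,0,0,0]]'; python3 -c "
from jig import *
rep((.087,.048,.014),np.c_[ex,-ey,-n])"
```

```text
time: 10.25
position: [0.4504, -0.2778, 0.1298]
tool_rot: [-3.009, -0.214, -0.749]
ft_force: [-0.6, -1.1, -1.0]
grip_width: 0.574
grip_force: 15.0
deck xyz mm [87.5 47.1 50.2] F deck [-1.1 -1.  -0.5] t 10.25 grip 0.5741780695049481 14.996978914132342
turn deg (tool) [ 0.02 -0.02  0.12]
shift tool mm [-0.5 -0.9 36.2]
```

```bash
python3 -m handwheel '[[0.04,-0.0005,-0.001,0.012,0,0,0],[0.04,0,0,0.012,0,0,0],[0.04,0,0,0.008,0,0,0],[0.04,0,0,0.004,0,0,0],[0.04,0,0,0.001,0,0,0],[0.04,0,0,0,0,0,0]]'; python3 -c "
from jig import *
rep()"; python3 -m handwheel '[[0.04,0,0,0.001,0,0,0],[0.04,0,0,0,0,0,0]]';python3 -c "
from jig import *
rep()"
```

```text
time: 11.0
position: [0.4655, -0.2741, 0.0954]
tool_rot: [-3.009, -0.211, -0.748]
ft_force: [0.4, 0.6, -1.4]
grip_width: 0.574
grip_force: 15.0
deck xyz mm [85.1 48.6 12.5] F deck [-0.3  0.5 -1.4] t 11.0 grip 0.5743589988438812 14.997071527177468
time: 11.25
position: [0.4661, -0.2742, 0.0947]
tool_rot: [-3.01, -0.211, -0.748]
ft_force: [-0.8, 0.4, -0.8]
grip_width: 0.569
grip_force: 15.0
deck xyz mm [85.2 48.4 11.7] F deck [-1.   0.5 -0.3] t 11.25 grip 0.5691203321730559 14.997317130910233
```

```bash
for i in 1; do python3 -m handwheel '[[0.04,0,0,0.0007,0,0,0],[0.04,0,0,0,0,0,0]]' >/dev/null;python3 -c "
from jig import *
rep()"; python3 -m handwheel '[[0.04,0,0,0.0005,0,0,0],[0.04,0,0,0,0,0,0]]'>/dev/null;python3 -c "
from jig import *
rep()"; done
```

```text
deck xyz mm [85.2 48.4 11.6] F deck [-2.4  2.7  8.3] t 11.5 grip 0.573187655276732 14.997058168519288
deck xyz mm [85.2 48.4 11.6] F deck [-3.1  4.2 14.7] t 11.75 grip 0.5713601814890071 14.996925992891192
```

The block is on the deck, a little firmly. I ease off and then release.

```bash
python3 -m handwheel '[[0.04,0,0,-0.0009,0,0,0],[0.04,0,0,0,0,0,0]]' >/dev/null;python3 -c "
from jig import *
rep()"; python3 -m handwheel '[[0.058,0,0,0,0,0,0],[0.058,0,0,0,0,0,0],[0.058,0,0,0,0,0,0],[0.058,0,0,0,0,0,0],[0.058,0,0,0,0,0,0],[0.058,0,0,0,0,0,0]]'; python3 - <<'E'
from jig import *
rep()
for n in("scene","side"):
    im,d=ctrl.get_image(n);cv2.imwrite(f"pics/{n}1.png",cv2.resize(im[80:230,220:380],None,fx=4,fy=4))
E
```

```text
deck xyz mm [85.2 48.4 11.6] F deck [-1.   1.5  7.5] t 12.0 grip 0.5717177596612284 14.997059956658632
time: 12.75
position: [0.4661, -0.2738, 0.0941]
tool_rot: [-3.009, -0.211, -0.747]
ft_force: [0.1, -0.5, 0.0]
grip_width: 0.665
grip_force: 0.0
deck xyz mm [85.  48.8 11.1] F deck [ 0.1 -0.5 -0. ] t 12.75 grip 0.6645974331455002 0.0
```

View pics/scene1.png

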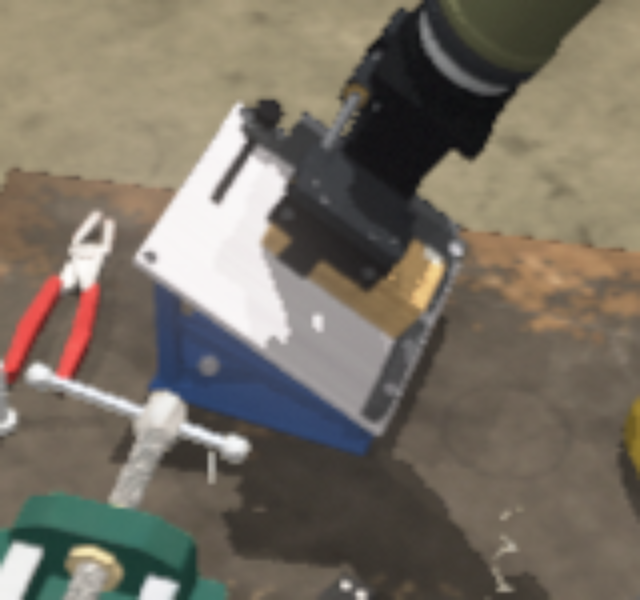

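The block has slid down onto the rail and lies square with it: its lower end is at crop (420,285) against the rail. I retreat, turn the fingers to line up with the slope, and look again.

```bash
python3 -m handwheel '[[0.058,0,0,-0.02,0,0,0],[0.058,0,0,-0.05,0,0,0],[0.058,0,0,-0.05,0,0,0],[0.06,0,0,-0.03,0,0,-10],[0.06,0,0,0,0,0,-10],[0.06,0,0,0,0,0,-10],[0.06,0,0,0,0,0,-10],[0.06,0,0,0,0,0,-10],[0.06,0,0,0,0,0,-10],[0.06,0,0,0,0,0,-10],[0.06,0,0,0,0,0,-10],[0.06,0,0,0,0,0,-10]]' && python3 -m handwheel '[[0.06,0.03,-0.015,0,0,0,0],[0.06,0.029,-0.015,0,0,0,0],[0.06,0,0,0,0,0,0],[0.06,0,0,0,0,0,0]]'
cat > look.py <<'E'
from jig import *
import sys
def look(name):
    c=ctrl.camera_info(name);im,d=ctrl.get_image(name);P=cloud(im,d,c);q=(P-C)@D
    hsv=cv2.cvtColor(im,cv2.COLOR_BGR2HSV)
    k=(cv2.inRange(hsv,(10,50,40),(38,255,255))>0)&(d>0)&(abs(q[...,2]-.038)<.006)&(q[...,0]>-.02)&(q[...,0]<.2)&(abs(q[...,1]-.05)<.1)
    k=cv2.morphologyEx(k.astype(np.uint8),cv2.MORPH_OPEN,np.ones((3,3)))>0
    if k.sum()>50:
        r=cv2.minAreaRect((q[k][:,:2]*1000).astype(np.float32));print(name,k.sum(),"top h",np.median(q[k][:,2]).round(4),"centre x,y from corner",np.round(r[0],1),np.round(r[1],1),round(r[2],2))
    return im
E
python3 - <<'E'
from look import *
s,M=rep((.055,.108,.010),np.c_[ey,ex,-n]);print(s["joint_positions"].round(2))
im=look("wrist");cv2.imwrite("pics/w3.png",im);look("scene");look("side")
E
```

```text
time: 14.35
position: [0.3966, -0.2836, 0.2267]
tool_rot: [1.814, 2.1, 0.519]
ft_force: [-0.7, 0.2, 0.1]
grip_width: 0.692
grip_force: 0.0
time: 14.85
position: [0.3758, -0.2428, 0.199]
tool_rot: [1.833, 2.112, 0.55]
ft_force: [0.1, -1.2, -1.0]
grip_width: 0.691
grip_force: 0.0
deck xyz mm [ 59.   92.1 143.7] F deck [-0.5 -1.2 -0.9] t 14.85 grip 0.6912466016638317 0.0
turn deg (tool) [-0.25 -1.76 -0.39]
shift tool mm [ 11.7  -3.5 134.1]
[ 0.81 -0.3   0.03  2.21 -0.48  1.03  1.19]
wrist 7818 top h 0.038 centre x,y from corner [54.3 49.5] [109.7  50.5] 0.41
scene 610 top h 0.038 centre x,y from corner [55.8 50.5] [ 53.2 109.5] 89.57
side 322 top h 0.0361 centre x,y from corner [56.  54.5] [109.2  53.1] 1.2
```

View pics/w3.png

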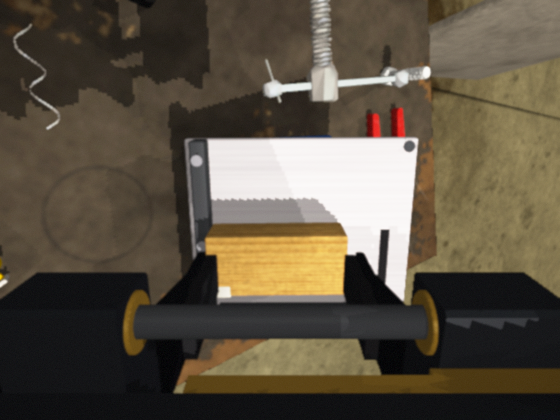

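The block lies on the rail at (275,260), centred at (55, 49.5) mm from the corner, so the gap to the fence is 24 mm. Joint 2 is at its limit here. I move across and down, which frees it.

```bash
python3 -m handwheel '[[0.06,0.012,0,0.03,0,0,0],[0.06,0.006,0,0.04,0,0,0],[0.06,0,0,0.02,0,0,0],[0.06,0,0,0,0,0,0]]'
python3 - <<'E'
from look import *
s,M=rep((.055,.110,.010),np.c_[ey,ex,-n]);print(s["joint_positions"].round(2))
E
```

```text
time: 15.5
position: [0.4126, -0.2159, 0.1179]
tool_rot: [1.838, 2.114, 0.55]
ft_force: [-0.6, -0.4, -0.8]
grip_width: 0.694
grip_force: 0.0
deck xyz mm [ 56.6 113.6  53.1] F deck [-1.  -0.3 -0.4] t 15.5 grip 0.693999808369224 0.0
turn deg (tool) [-0.42 -1.9  -0.53]
shift tool mm [-5.  -1.2 43. ]
[ 0.75 -0.19 -0.03  2.3  -0.55  0.81  1.2 ]
```

```bash
python3 -m handwheel '[[0.06,0,0,0,-0.4,-1.9,-0.5],[0.06,-0.004,-0.001,0.02,0,0,0],[0.06,0,0,0.016,0,0,0],[0.06,0,0,0.005,0,0,0],[0.06,0,0,0,0,0,0]]'
python3 - <<'E'
from look import *
s,M=rep((.055,.086,.010),np.c_[ey,ex,-n]);print(s["joint_positions"].round(2))
E
```

```text
time: 16.12
position: [0.4318, -0.218, 0.0828]
tool_rot: [1.818, 2.092, 0.52]
ft_force: [-0.1, -0.5, -0.5]
grip_width: 0.692
grip_force: 0.0
deck xyz mm [ 56.7 108.8  13.4] F deck [-0.4 -0.5 -0.4] t 16.125 grip 0.6915605740341367 0.0
turn deg (tool) [0.11 0.15 0.02]
shift tool mm [-22.8  -1.7   3.4]
[ 0.72 -0.12 -0.05  2.33 -0.59  0.67  1.24]
```

```bash
python3 -m handwheel '[[0.06,-0.010,-0.0015,0.002,0,0,0],[0.06,-0.008,0,0,0,0,0],[0.06,-0.003,0,0,0,0,0],[0.06,0,0,0,0,0,0]]' >/dev/null; python3 -c "
from jig import *
rep()"; for r in 1; do python3 -m handwheel '[[0.06,-0.002,0,0,0,0,0],[0.06,-0.001,0,0,0,0,0],[0.06,-0.001,0,0,0,0,0]]' >/dev/null; python3 -c "
from jig import *
rep()"; python3 -m handwheel '[[0.06,-0.001,0,0,0,0,0],[0.06,-0.001,0,0,0,0,0]]' >/dev/null; python3 -c "
from jig import *
rep()"; done
```

```text
deck xyz mm [54.8 87.8 10.8] F deck [-1.2 -0.6  1.1] t 16.625 grip 0.6871447674062994 0.0
deck xyz mm [54.8 84.4 10.7] F deck [0.2 0.7 1.1] t 17.0 grip 0.6899365323156502 0.5141159088816494
deck xyz mm [54.8 82.3 10.7] F deck [ 0.5  0.7 -0.1] t 17.25 grip 0.6904971662693634 0.44258075184188783
```

```bash
python3 -m handwheel '[[0.06,-0.0012,0,0,0,0,0],[0.06,-0.0012,0,0,0,0,0],[0.06,-0.0012,0,0,0,0,0],[0.06,-0.0012,0,0,0,0,0],[0.06,-0.0012,0,0,0,0,0]]' >/dev/null; python3 -c "
from jig import *
rep()"; python3 -m handwheel '[[0.06,-0.0012,0,0,0,0,0],[0.06,-0.0012,0,0,0,0,0],[0.06,-0.0012,0,0,0,0,0],[0.06,-0.0012,0,0,0,0,0],[0.06,-0.0012,0,0,0,0,0],[0.06,-0.0012,0,0,0,0,0]]' >/dev/null; python3 -c "
from look import *
rep();look('scene')"
```

```text
deck xyz mm [54.8 76.1 10.8] F deck [-0.4  1.3 -0.4] t 17.875 grip 0.6863032782009414 0.3499363109767728
deck xyz mm [54.8 68.9 10.8] F deck [-0.8  0.3 -0.7] t 18.625 grip 0.6875788106266758 0.30435478314757347
scene 213 top h 0.0376 centre x,y from corner [48.1 36.2] [52.6 63.2] 82.0
```

```bash
python3 -m handwheel '[[0.06,-0.001,0,0,0,0,0],[0.06,-0.001,0,0,0,0,0],[0.06,-0.001,0,0,0,0,0],[0.06,-0.001,0,0,0,0,0],[0.06,-0.001,0,0,0,0,0],[0.06,-0.001,0,0,0,0,0],[0.06,0,0,0,0,0,0]]' >/dev/null; python3 -c "
from jig import *
rep()"; python3 -m handwheel '[[0.06,-0.0006,0,0,0,0,0],[0.06,-0.0006,0,0,0,0,0]]' >/dev/null; python3 -c "
from jig import *
rep()"; python3 -m handwheel '[[0.06,-0.0005,0,0,0,0,0]]' >/dev/null; python3 -c "
from jig import *
rep()"
```

```text
deck xyz mm [54.8 62.7 10.8] F deck [-0.5  0.7 -0.4] t 19.55 grip 0.6860477740966732 0.12543441262096167
deck xyz mm [54.8 61.8 10.8] F deck [0.5 0.7 0.7] t 19.8 grip 0.6890205173059564 0.4290126201885869
deck xyz mm [54.8 61.3 10.8] F deck [-1.   0.7 -0.2] t 19.925 grip 0.6900722438590674 0.43125223244828703
```

```bash
rp(){ python3 -c "
from jig import *
rep()"; }; python3 -m handwheel '[[0.06,-0.0005,0,0,0,0,0],[0.06,0,0,0,0,0,0]]' >/dev/null; rp; python3 -m handwheel '[[0.06,-0.0005,0,0,0,0,0],[0.06,0,0,0,0,0,0]]' >/dev/null; rp;  python3 -m handwheel '[[0.06,-0.0004,0,0,0,0,0],[0.06,0,0,0,0,0,0]]' >/dev/null; rp
```

```text
deck xyz mm [54.8 60.7 10.8] F deck [ 0.  -1.1 -0.3] t 20.175 grip 0.6943157661260878 0.2709215862705605
deck xyz mm [54.8 60.5 10.8] F deck [-0.4  1.6  1.3] t 20.425 grip 0.6877779588572039 0.7122598530258983
deck xyz mm [54.8 60.4 10.7] F deck [0.3 3.3 2.8] t 20.675 grip 0.684860268806425 1.6315354616381228
```

```bash
rp(){ python3 -c "
from jig import *
rep()"; }; python3 -m handwheel '[[0.06,-0.0003,0,0,0,0,0],[0.06,0,0,0,0,0,0]]' >/dev/null; rp; python3 -m handwheel '[[0.06,-0.0002,0,0,0,0,0],[0.06,0,0,0,0,0,0]]' >/dev/null; rp
```

```text
deck xyz mm [54.8 60.4 10.7] F deck [-0.3  5.6  4.4] t 20.925 grip 0.6930254039352134 2.5228027207776904
deck xyz mm [54.8 60.4 10.6] F deck [0.5 5.9 3.8] t 21.175 grip 0.6882267064890919 2.7322687581181526
```

```bash
rp(){ python3 -c "
from jig import *
rep()"; }; python3 -m handwheel '[[0.06,-0.0003,0,0,0,0,0],[0.06,0,0,0,0,0,0]]' >/dev/null; rp; python3 -m handwheel '[[0.06,-0.0002,0,0,0,0,0],[0.06,0,0,0,0,0,0]]' >/dev/null; rp
```

```text
deck xyz mm [54.8 60.4 10.6] F deck [0.7 5.6 4.8] t 21.425 grip 0.6889012404136918 3.0389998527243733
deck xyz mm [54.8 60.4 10.6] F deck [0.  6.  5.2] t 21.675 grip 0.6905913952129493 3.2692792592570186
```

```bash
rp(){ python3 -c "
from jig import *
rep()"; }; python3 -m handwheel '[[0.06,-0.0005,0,0,0,0,0],[0.06,0,0,0,0,0,0]]' >/dev/null; rp; python3 -m handwheel '[[0.06,-0.0004,0,0,0,0,0],[0.06,0,0,0,0,0,0]]' >/dev/null; rp
```

```text
deck xyz mm [54.7 60.4 10.5] F deck [0.4 7.5 5.9] t 21.925 grip 0.6877134784958653 3.781643291004002
deck xyz mm [54.7 60.4 10.4] F deck [0.4 7.7 5.7] t 22.175 grip 0.6908319720460047 4.187699058093131
```

```bash
rp(){ python3 -c "
from jig import *
rep()"; }; python3 -m handwheel '[[0.06,-0.0006,0,0,0,0,0],[0.06,0,0,0,0,0,0]]' >/dev/null; rp; python3 -m handwheel '[[0.06,-0.0004,0,0,0,0,0],[0.06,0,0,0,0,0,0]]' >/dev/null; rp;python3 -m handwheel '[[0.06,0,0,0,0,0,0],[0.06,0,0,0,0,0,0],[0.06,0,0,0,0,0,0],[0.06,0,0,0,0,0,0]]' >/dev/null; rp;python3 -m handwheel '[[0.06,0,0,0,0,0,0],[0.06,0,0,0,0,0,0],[0.06,0,0,0,0,0,0]]' >/dev/null; rp
```

```text
deck xyz mm [54.7 60.4 10.3] F deck [0.2 9.8 6.3] t 22.425 grip 0.6891483756386364 4.800571531523019
deck xyz mm [54.7 60.5 10.3] F deck [ 0.9 10.8  7.5] t 22.675 grip 0.6896310865706913 5.253111245110631
deck xyz mm [54.7 60.4 10.3] F deck [0.6 9.9 7.4] t 23.175 grip 0.6889523909312639 5.236116321757436
deck xyz mm [54.7 60.4 10.3] F deck [ 1.3 10.5  7.7] t 23.55 grip 0.6892105967875938 5.236974509898573
```

```bash
python3 -m handwheel '[[0.06,0,0,0,0,0,0],[0.06,0,0,0,0,0,0],[0.06,0,0,0,0,0,0],[0.06,0.001,0,0,0,0,0],[0.06,0.001,0,0,0,0,0],[0.06,0.0015,0,0,0,0,0],[0.06,0.003,0,0,0,0,0],[0.06,0.008,0,0,0,0,0],[0.06,0.02,0,0,0,0,0],[0.06,0.02,0,0,0,0,0]]' >/dev/null && python3 -m handwheel '[[0.06,0.01,0,-0.03,0,0,0],[0.06,0.02,0.01,-0.05,0,0,0],[0.06,0.04,0.02,-0.05,0,0,0],[0.06,0.05,0.02,0,0,0,0],[0.06,0.05,0.02,0,0,0,0],[0.06,0,0,0,0,0,0]]'; python3 - <<'E'
from look import *
s,M=rep();print(s["joint_positions"].round(2))
ims=[look(n) for n in("wrist","scene","side")]
cv2.imwrite("pics/f.png",cv2.resize(ims[0],None,fx=1.4,fy=1.4));cv2.imwrite("pics/fs.png",cv2.resize(ims[1][80:220,230:370],None,fx=4,fy=4))
E
```

```text
time: 25.55
position: [0.4572, -0.0878, 0.1598]
tool_rot: [1.857, 2.152, 0.576]
ft_force: [0.2, -1.1, -1.3]
grip_width: 0.689
grip_force: 0.0
deck xyz mm [131.  234.2  61.1] F deck [-0.6 -1.1 -1.1] t 25.55 grip 0.6889506755206257 0.0
[ 0.54 -0.3  -0.16  2.29 -0.46  0.84  0.78]
scene 159 top h 0.0381 centre x,y from corner [22.6 25. ] [55.1 43.6] 87.22
side 293 top h 0.0363 centre x,y from corner [48.6 23.1] [94.4 63.8] 1.72
```

View pics/fs.png

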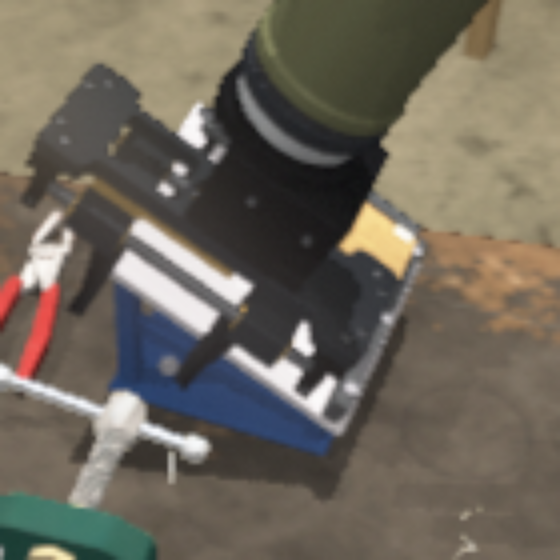

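The arm hides most of the block in this crop; its corner sits at the rail and fence at (400,240). I clear the arm and verify.

```bash
python3 -m handwheel '[[0.06,0,0.05,-0.02,0,0,0],[0.06,0,0.05,-0.035,0,0,0],[0.06,0.02,0.05,-0.035,0,0,0],[0.06,0.04,0.03,-0.02,0,0,0],[0.06,0.05,0,0,0,0,0],[0.06,0.05,0,0,0,0,0],[0.06,0.05,0,0,0,0,0],[0.06,0,0,0,0,0,0],[0.06,0,0,0,0,0,0]]'; python3 - <<'E'
from look import *
s,M=rep();print(s["joint_positions"].round(2))
ims=[look(n) for n in("wrist","scene","side")]
cv2.imwrite("pics/f2.png",np.hstack([cv2.resize(i[80:220,225:365],(390,390)) for i in ims[1:]]))
E
```

```text
time: 26.82
position: [0.5359, 0.1173, 0.3522]
tool_rot: [1.865, 2.142, 0.575]
ft_force: [0.2, -0.9, 0.2]
grip_width: 0.69
grip_force: 0.0
deck xyz mm [315.2 426.3 181.1] F deck [ 0.1 -0.9  0.1] t 26.825 grip 0.6897966993731883 0.0
[ 0.33 -0.3  -0.45  1.87 -0.23  1.08  0.07]
scene 629 top h 0.038 centre x,y from corner [55.7 23.5] [ 56.1 109.4] 89.55
side 351 top h 0.0362 centre x,y from corner [57.  24.1] [111.8  59.8] 0.78
```

View pics/f2.png

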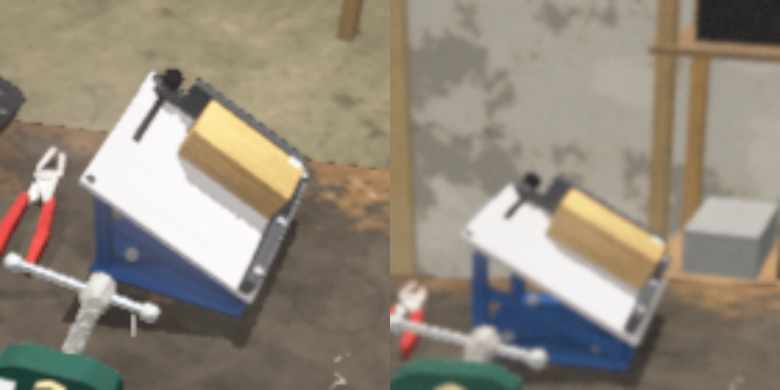

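Both views show the block flush in the corner: rail end at (290,200) left and fence along (250,130), centred at (55.7, ~24) mm. The robot is clear, so I hand the job in.

```bash
python3 -c "
from bench import ctrl
print(ctrl.close_job())"
```

```text
the job is handed in; nothing more can be done
None
```

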